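# Stop the portion scale rocking

## Robot

A 7-joint arm with a two-finger parallel gripper is mounted at the origin on a cart in front of the work surface, level with it; the furniture and walls round the work are solid. World frame = base frame: x ahead of the robot, y to its left, z up, the work surface at z = 0. Lengths are in m, angles in rad, forces in N, time in s.
With the tool pointing down it reaches from about 0.4 to 0.875 m from the base axis. Payload 19.3 kg.
Tool frame: the origin (TCP) lies on the centre line of the jaws, within the pads' length; the fingertips stand 25 mm ahead of it and the grasp point (between the pads) lies 6 mm ahead of it (tips_ahead is the distance from the TCP to the fingertips, in m); z points along the fingers, y is the direction in which the jaws open and shut (so a half turn about z gives the same grasp; the last joint's range is limited). The gripper opens to 85 mm and grips with 20 to 120 N. Pads are 22 mm wide; open, the fingers measure 114 mm over their backs; the gripper's body (76 mm by 85 mm) begins 54 mm behind the grasp point. The pads swing forward as they close: fully open they stand 13 mm farther back than shut.
Start: joints at [-1.249, 0.521, -0.036, 1.599, 0.021, 1.021, -0.113], TCP at [0.239, 0.578, 0.235] pointing down, gripper open.
Joint ranges: [-2.91, 2.91], [-0.3, 2.13], [-1.5, 1.42], [0.17, 2.43], [-1.26, 4.41], [0.16, 1.93], [-2.52, 2.52]. Speed limits (rad/s): [1.89, 1.89, 2.39, 2.39, 3.01, 3.01, 3.01].

## Interface

Orientations are given as [roll, pitch, yaw] about the fixed x, y, z axes, in that order (R = Rz(yaw) Ry(pitch) Rx(roll)).
In Python, from workcell import observe, grab_frame, job_done, outline_of, tips_ahead gives the robot as it stands. The module is installed in compiled form; this text tells all that it offers.
- The arm moves only by the tool move_arm, never from a script. Its argument "motion" is a list of rows, each a list of 2 entries, a list of its own where there are three numbers: the shift along the world's x, y, z in mm, then the turn, a rotation vector about the world's x, y, z in rad. A call has 1 to 12 rows; each row is the pose to reach, as a shift and turn from the pose commanded when the call began; what a row does not reach only later rows make up. A row lasts 1/8 s, in which the tool goes at most 62.5 mm and 10.7 degrees, less where a joint would pass 70% of its speed; a pose out of reach is approached as far as the arm can. A call with a gripper value outside its range is refused whole. "jaw" is the finger opening in mm, from 0 to 85.4, set as the call begins (left out, the last holds). The fingers move at their own pace and stop on an object; "grip_force" is the grip in N (left out, the last holds). Time passes only in rows, so rows that repeat a pose let the fingers close. It gives the time, the measured TCP pose, the force and the opening at its end, in the units of the state.
- observe(): the state, without advancing time (a new reading comes with each control period).
- grab_frame(name): name is "scene" or "side" or "wrist"; returns a dict with "frame" (480x640x3 uint8, red, green, blue), "fx", "fy", "cx", "cy" (pixels), "dist" ([k1, k2, p1, p2, k3] as OpenCV has them; the pictures are not rectified), "T" (4x4, takes a point from camera to world coordinates); the wrist camera has in their place "mount" (4x4, takes a point from camera to tool coordinates, whose origin is the TCP and whose axes are the flange's). Camera axes: x right, y down, z forward; pixel columns grow to the right and rows downward; lengths in m; the calibration is good to about 2 mm. A picture is of the moment at which its call begins: read the wrist's pose just before it. There is no depth.
- job_done(): hands the job in, once; it reports no verdict.
Trained networks look in the newest picture that a camera, given by its name, has taken for a name from the list of things; names that differ only in an ending like _2 or _b are one class to them, and where a whole thing is asked for, a point or a joint stands for the part that bears it (a point fixed in the world has none). Each returns a list of dicts, best first, with "score" (0 to 1); they miss things now and then, are a little off and sometimes report something else, mostly with a low value. They report only what shows in the picture. A call takes as long as a camera call. They do not tell look-alikes from the thing itself.
- outline_of(label, camera): "pixels" (480x640 bool, what is visible of it) and "pixel" ([column, row] in pixels, amid what is visible of it).
The state is a dict: "clock": time; "qpos": joint angles; "qd": joint speeds; "joint_efforts": joint torques, N m; "position": TCP position; "tool_rot": TCP orientation; "force": force on the tool from outside, world axes, zero at the start; "moment": the same for the moment, N m; "grip_width": finger opening in m.
Only numpy, scipy, OpenCV 4.12 (cv2) and the standard library are available. Lean on these libraries where they do the work, as an engineer would, in place of code of your own. Each camera call takes 0.05 s, during which the arm holds its last target.

## Task

The bench scale rocks because its front-left foot has lost its pad and hangs above the table by an unknown amount. Find the thickest of the three grey spacers that will slide under that foot and leave it there, flat on the table, then do the corner test: set the cherry jar upright on the platform's front-left corner, where the scale must hardly dip. Let go of everything, and do not knock over or shift the other things on the table.

Things in the scene. Friction and masses are not known exactly. Their poses are not given: they have to be found in the camera images.
- scale_centre (a point): Centre of the steel platform's top face (74 mm above the table) of a white bench scale, 210 x 210 mm, display toward the robot. x to its back, y to its left, z up. Platform: x -72 to +104, y -102 to +102 mm; housing 105 mm to every side, underside 20 mm above the table. It cannot slide; it only rocks about the diagonal of its front-right and back-left feet. Empty it stands level.
- bare_foot (a point): The damaged front-left foot: point on its axis 20 mm above the table, 23 mm behind the housing's front edge, 20 mm in from its left edge. Below it a steel stub, 18 mm in diameter, ends 5.5 to 14 mm above the table: it differs every time, is not reported and does not yield. The way in under the housing is open from the front and the left.
- test_corner (a point): Point on the platform's upper face near its front-left corner (40 mm to the front and 55 mm to the left of scale_centre), where the jar is to stand for the test.
- scale (a joint): Rocking angle of the scale, rad: 0 = level on its three good feet, growing as the front-left corner dips (0.0086 per mm that the bare foot sinks), at most 0.047. Its own weight holds it at 0; the jar on the front-left corner tips it until the foot rests on what lies below.
- spacer_thin: Grey plastic spacer: flat plate 104 x 36 mm, 5 mm thick, one black punch mark(s) on top. Across its -x end stands a grip, 12 mm thick in x (x -42 to -30 mm), 30 mm wide in y, 34 mm high above the plate: pinch it along x. The bare +x end goes under the foot. Loose, 50 g. Origin: centre of the underside. Starts flat in front of the scale, +x roughly away from the robot; the three swap places at random.
- spacer_middle: Grey plastic spacer: flat plate 104 x 36 mm, 8 mm thick, two black punch mark(s) on top. Across its -x end stands a grip, 12 mm thick in x (x -42 to -30 mm), 30 mm wide in y, 34 mm high above the plate: pinch it along x. The bare +x end goes under the foot. Loose, 50 g. Origin: centre of the underside. Starts flat in front of the scale, +x roughly away from the robot; the three swap places at random.
- spacer_thick: Grey plastic spacer: flat plate 104 x 36 mm, 11 mm thick, three black punch mark(s) on top. Across its -x end stands a grip, 12 mm thick in x (x -42 to -30 mm), 30 mm wide in y, 34 mm high above the plate: pinch it along x. The bare +x end goes under the foot. Loose, 50 g. Origin: centre of the underside. Starts flat in front of the scale, +x roughly away from the robot; the three swap places at random.
- thin_pad (a point): Point on the upper face of the thin spacer, 34 mm from the plate's centre along its +x: the part that belongs under the foot.
- middle_pad (a point): Point on the upper face of the middle spacer, 34 mm from the plate's centre along its +x: the part that belongs under the foot.
- thick_pad (a point): Point on the upper face of the thick spacer, 34 mm from the plate's centre along its +x: the part that belongs under the foot.
- jar: Closed glass jar of red cherries with a white lid, 62 mm diameter, 95 mm high, about 0.42 kg, loose, standing on the table to the right of the scale. Origin at the centre of its underside, z up.
- salt_shaker: Bystander, stands on the table: salt shaker 44 mm wide, 90 mm high. Origin at the centre of its underside. Leave alone.
- kitchen_timer: Bystander, stands on the table: white kitchen timer 34 x 66 mm, 62 mm high. Origin at the centre of its underside. Leave alone.
- tape: Bystander, stands on the table: flat roll of tape, 62 mm diameter, 19 mm high. Origin at the centre of its underside. Leave alone.
Things that resemble listed ones, but are neither listed nor needed, are in the scene too. Leave any blue or green look-alike of the jar alone.

How it is judged:
By the outcome, as a careful person would: the job done as asked, in the order asked, and still so for the second after the job is handed in, with the robot touching nothing.
It also fails if it takes over 72 s, if anything falls off the work surface, if the arm or the gripper's body presses on something with over 40 N, if the wrist force passes 120 N, or if a joint passes its speed limit or range.

## Working session

There is one attempt and no reset: what is moved stays moved. The work goes in short steps, Python scripts to look and compute and a tool call to move; the robot and the scene stay as the last step left them, time stands still between calls to the robot, and variables do not carry over. Pictures are saved under pics/ and viewed, and the job is handed in when it is done.

Besides the shell and the picture viewer there is one more tool, called after "Call:" by a JSON object that holds its "api" and its "payload". move_arm: Moves the arm, as the interface text tells. Its arguments: {"type":"object","properties":{"motion":{"type":"array"},"jaw":{"type":"number"},"grip_force":{"type":"number"}},"required":["motion"]}

```bash
mkdir -p pics; cat > h.py <<'E'
import numpy as np, cv2
from workcell import observe, grab_frame, job_done, outline_of, tips_ahead
from scipy.spatial.transform import Rotation as R
def save(name,fn):
    f=grab_frame(name); cv2.imwrite('pics/'+fn,f['frame'][:,:,::-1].copy()); return f
def camT(f,st=None):
    if 'T' in f: return np.array(f['T'])
    T=np.eye(4);T[:3,:3]=R.from_euler('xyz',st['tool_rot']).as_matrix();T[:3,3]=st['position'];return T@np.array(f['mount'])
def K(f): return np.array([[f['fx'],0,f['cx']],[0,f['fy'],f['cy']],[0,0,1.]])
def toz(f,px,z,st=None):
    T=camT(f,st);p=cv2.undistortPoints(np.array(px,float).reshape(-1,1,2),K(f),np.array(f['dist'])).reshape(-1,2)
    d=np.c_[p,np.ones(len(p))]@T[:3,:3].T; o=T[:3,3]; s=(z-o[2])/d[:,2]; return o+s[:,None]*d
def proj(f,P,st=None):
    T=np.linalg.inv(camT(f,st));r=cv2.Rodrigues(T[:3,:3])[0]
    return cv2.projectPoints(np.array(P,float).reshape(-1,1,3),r,T[:3,3],K(f),np.array(f['dist']))[0].reshape(-1,2)
E
python3 - <<'E'
from h import *
s=observe();print({k:np.round(v,3) for k,v in s.items()},tips_ahead)
for n in ['scene','side','wrist']:
    f=save(n,n+'0.png');print(n,f['fx'],np.round(camT(f,s),3).tolist())
E
```

```text
{'clock': np.float64(0.0), 'qpos': array([-1.249,  0.522, -0.036,  1.6  ,  0.021,  1.021, -0.113]), 'qd': array([ 0.001,  0.001,  0.001, -0.   ,  0.002, -0.   , -0.001]), 'joint_efforts': array([ 0.0000e+00, -9.2707e+01,  1.9800e+00, -3.6995e+01,  1.8000e-02,
        8.0000e-03,  0.0000e+00]), 'position': array([0.239, 0.577, 0.235]), 'tool_rot': array([-3.14,  0.  ,  2.75]), 'force': array([0.214, 0.13 , 0.561]), 'moment': array([ 0.002,  0.019, -0.021]), 'grip_width': np.float64(0.085)} 0.025
scene 442.22356149157963 [[0.474, -0.55, 0.688, -0.052], [-0.88, -0.3, 0.367, -0.59], [0.005, -0.78, -0.626, 0.618], [0.0, 0.0, 0.0, 1.0]]
side 522.5754551468028 [[-0.779, -0.502, 0.376, 0.199], [-0.627, 0.634, -0.452, 0.12], [-0.012, -0.588, -0.809, 0.765], [0.0, 0.0, 0.0, 1.0]]
wrist 340.2673483102245 [[0.382, 0.883, 0.274, 0.168], [0.924, -0.364, -0.115, 0.608], [-0.001, 0.297, -0.955, 0.374], [0.0, 0.0, 0.0, 1.0]]
```

View pics/scene0.png

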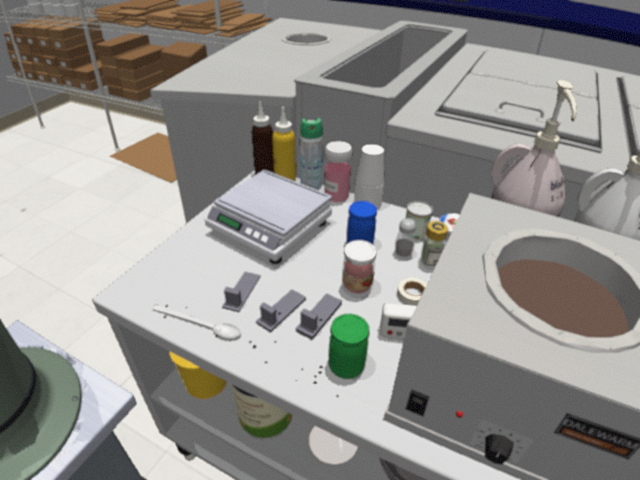

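View pics/side0.png

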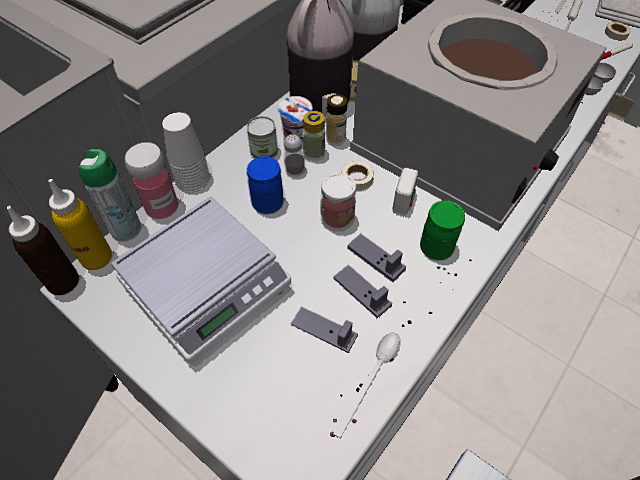

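View pics/wrist0.png

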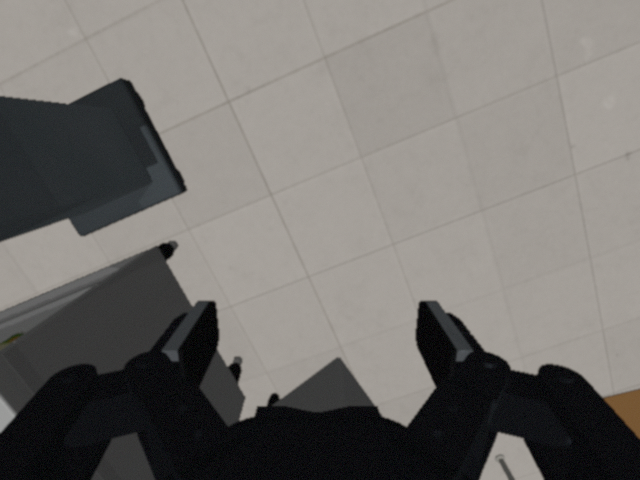

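```bash
python3 - <<'E'
from h import *
for n in ['scene','side']:
    f=grab_frame(n)
    for l in ['scale_centre','scale','spacer_thin','spacer_middle','spacer_thick','thin_pad','jar','salt_shaker','kitchen_timer','tape']:
        for o in outline_of(l,n):
            p=np.array(o['pixel']); print(n,l,round(o['score'],2),p,o['pixels'].sum(),np.round(toz(f,p,0.08 if 'scale' in l else 0.005 if 'spacer' in l else 0.04)[0],3))
    im=f['frame'][:,:,::-1]
    c=im[255:350,210:360] if n=='scene' else im[225:355,285:415]
    cv2.imwrite('pics/z_%s.png'%n,cv2.resize(c,None,fx=5 if n=='scene' else 4.5,fy=5 if n=='scene' else 4.5,interpolation=cv2.INTER_CUBIC))
E
```

```text
scene scale_centre 0.71 [269.3 214.5] 6925 [ 0.58  -0.151  0.08 ]
scene scale 0.79 [270.4 211.6] 7092 [ 0.59  -0.147  0.08 ]
scene spacer_thin 0.77 [240.9 288.6] 789 [ 0.428 -0.177  0.005]
scene spacer_middle 0.79 [275.8 313.1] 1000 [ 0.406 -0.271  0.005]
scene spacer_thick 0.81 [316.4 312.7] 1038 [ 0.443 -0.337  0.005]
scene thin_pad 0.67 [240.6 289.2] 853 [ 0.399 -0.201  0.04 ]
scene jar 0.93 [363.1 220.6] 1106 [ 0.707 -0.315  0.04 ]
scene jar 0.62 [346.9 345.6] 2238 [ 0.375 -0.428  0.04 ]
scene jar 0.61 [357.6 267.7] 1694 [ 0.557 -0.367  0.04 ]
scene salt_shaker 0.68 [406.5 241.8] 645 [ 0.681 -0.425  0.04 ]
scene kitchen_timer 0.65 [394.4 319.1] 939 [ 0.465 -0.477  0.04 ]
scene kitchen_timer 0.48 [408.5 241.4] 667 [ 0.684 -0.428  0.04 ]
scene tape 0.64 [406.  292.2] 568 [ 0.538 -0.473  0.04 ]
scene tape 0.35 [395.2 318.5] 949 [ 0.467 -0.478  0.04 ]
side scale_centre 0.59 [200.3 276.9] 16135 [ 0.605 -0.098  0.08 ]
side scale 0.83 [199.8 277. ] 16245 [ 0.606 -0.098  0.08 ]
side spacer_thin 0.93 [325.2 328.2] 1491 [ 0.423 -0.18   0.005]
side spacer_thin 0.37 [338.6 201.9] 1834 [ 0.564 -0.403  0.005]
side spacer_middle 0.77 [363.3 291.9] 1380 [ 0.414 -0.272  0.005]
side spacer_thick 0.71 [378.9 256.1] 1204 [ 0.434 -0.348  0.005]
side spacer_thick 0.37 [198.1 274.7] 16143 [ 0.656 -0.123  0.005]
side thin_pad 0.75 [325.2 327.4] 1479 [ 0.413 -0.167  0.04 ]
side jar 0.81 [267.  184.9] 1762 [ 0.676 -0.329  0.04 ]
side jar 0.63 [444.3 227.1] 1966 [ 0.368 -0.448  0.04 ]
side salt_shaker 0.75 [288.3 158.9] 784 [ 0.689 -0.405  0.04 ]
side salt_shaker 0.48 [376.2 257.7] 1294 [ 0.425 -0.321  0.04 ]
side kitchen_timer 0.94 [404.4 191. ] 801 [ 0.468 -0.475  0.04 ]
side tape 0.65 [362.3 171.7] 476 [ 0.557 -0.466  0.04 ]
```

View pics/z_scene.png

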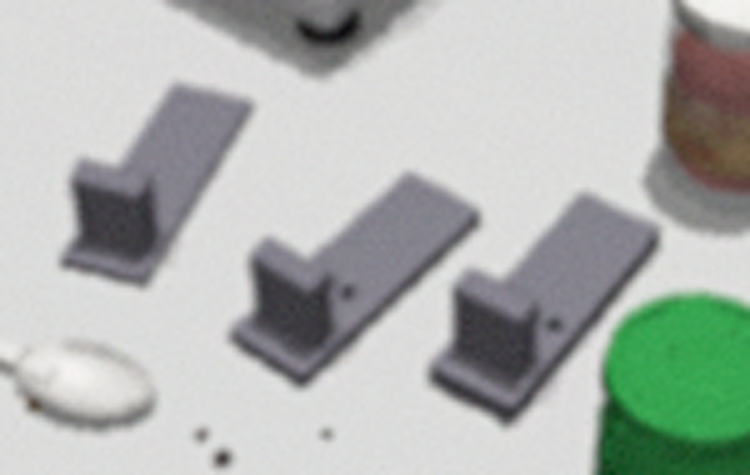

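View pics/z_side.png

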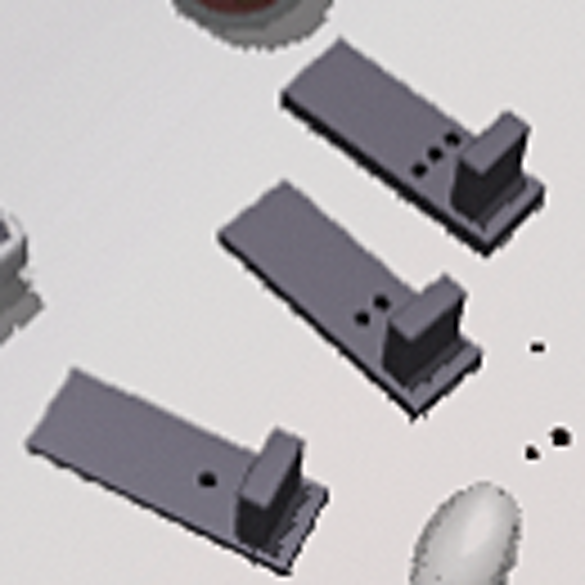

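```bash
python3 - <<'E'
import cv2
a=cv2.imread('pics/scene0.png')[165:265,200:340];cv2.imwrite('pics/zs1.png',cv2.resize(a,None,fx=5.5,fy=5.5,interpolation=cv2.INTER_CUBIC))
a=cv2.imread('pics/side0.png')[195:365,105:300];cv2.imwrite('pics/zs2.png',cv2.resize(a,None,fx=3.5,fy=3.5,interpolation=cv2.INTER_CUBIC))
E
```

```text
(no output)
```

View pics/zs1.png

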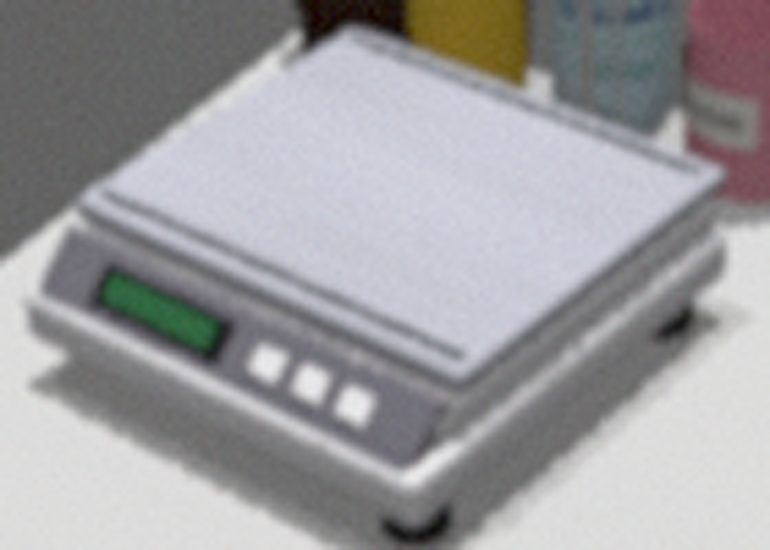

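View pics/zs2.png

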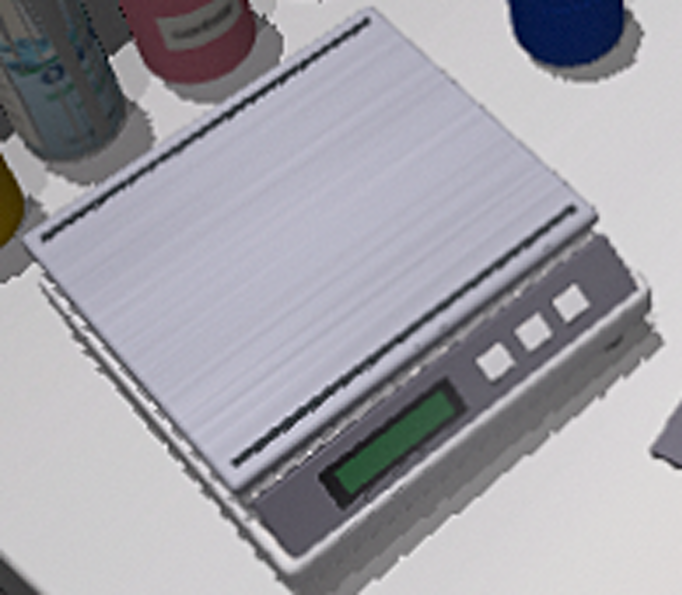

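```bash
cat > fit.py <<'E'
from h import *
from scipy.optimize import least_squares
def fit(model,obs,x0,z):
    # model Nx2, obs list of (frame, Nx2 px, st)
    def res(p):
        c,s=np.cos(p[2]),np.sin(p[2]);P=np.c_[model@np.array([[c,s],[-s,c]])+p[:2],np.full(len(model),z)]
        return np.concatenate([(proj(f,P,st)-px).ravel() for f,px,st in obs])
    r=least_squares(res,x0);return r.x,np.sqrt(np.mean(r.fun**2)),r.fun
E
python3 - <<'E'
from fit import *
a=grab_frame('scene');b=grab_frame('side')
pl=np.array([[-.072,.102],[-.072,-.102],[.104,-.102],[.104,.102]])
oa=np.array([(215.5,200.5),(283.6,234.1),(331.8,196.8),(262.7,170.1)]);ob=np.array([(173.6,335),(275.6,256.4),(211.3,197.3),(112.7,263.6)])
for o in [[(a,oa,None)],[(b,ob,None)],[(a,oa,None),(b,ob,None)]]: x,e,_=fit(pl,o,[.6,-.13,0],.074);print('scale',x.round(4),e)
m=np.array([[.052,.018],[.052,-.018],[-.052,.018],[-.052,-.018]])
D={'thin':(.005,[(245.4,272),(260.6,275.6),(222.4,306.6),(239.4,310)],[(291.2,324.3),(301.7,307.2),(349.4,351.7),(357.7,335)]),
'middle':(.008,[(292,290),(306,298),(257,321),(270.4,330)],[(333.9,277.2),(348.3,265.4),(377.2,316.6),(391.7,303.9)]),
'thick':(.011,[(327,294),(341.6,301.4),(296.4,328.6),(311.6,337.4)],[(347.7,246.1),(360.6,233.9),(393.2,279.4),(406.1,267.2)])}
for k,(z,p,q) in D.items():
  p=np.array(p);q=np.array(q)
  for o in [[(a,p,None)],[(b,q,None)],[(a,p,None),(b,q,None)]]: x,e,_=fit(m,o,[.42,-.25,0],z);print(k,x.round(4),e)
E
```

```text
scale [ 0.6278 -0.1175 -0.1324] 1.2175699988978557
scale [ 0.6245 -0.1144 -0.1335] 1.3568729737388778
scale [ 0.6258 -0.1157 -0.1326] 1.4946354868061353
thin [ 0.4253 -0.182   0.1816] 0.589651826326704
thin [ 0.4222 -0.1777  0.1818] 0.6879354042301139
thin [ 0.4237 -0.1796  0.1824] 1.2016541893978434
middle [ 0.4178 -0.2774 -0.1593] 0.6903091146396219
middle [ 0.4162 -0.2722 -0.1612] 0.5368705411369031
middle [ 0.4173 -0.2747 -0.1604] 1.1822282747353323
thick [ 0.4368 -0.3466 -0.0901] 0.6215065517805903
thick [ 0.4357 -0.3414 -0.086 ] 0.4287364974287903
thick [ 0.4366 -0.3442 -0.0875] 1.0776566353853854
```

Call:
{"api": "move_arm", "payload": {"motion": [[[317, -400, 0], [0, 0, -1.18]], [[317, -400, 0], [0, 0, -1.18]], [[317, -400, 0], [0, 0, -1.18]], [[317, -400, 0], [0, 0, -1.18]], [[317, -400, 0], [0, 0, -1.18]], [[317, -400, 0], [0, 0, -1.18]], [[317, -400, 0], [0, 0, -1.18]], [[317, -400, 0], [0, 0, -1.18]], [[317, -400, 0], [0, 0, -1.18]], [[317, -400, 0], [0, 0, -1.18]]], "jaw": 85}}

```text
clock: 2.6
position: [0.5558, 0.1773, 0.2352]
tool_rot: [-3.141, -0.0, 1.569]
force: [0.2, 0.7, 0.2]
grip_width: 0.0851
```

Call:
{"api": "move_arm", "payload": {"motion": [[[0, 0, 0], [-0.18, 0, 0]], [[0, 0, 0], [-0.36, 0, 0]], [[0, 0, 0], [-0.54, 0, 0]], [[0, -20, -40], [-0.72, 0, 0]], [[0, -50, -80], [-0.9, 0, 0]], [[0, -70, -120], [-0.9, 0, 0]], [[0, -80, -150], [-0.9, 0, 0]], [[0, -80, -150], [-0.9, 0, 0]]]}}

```text
clock: 3.6
position: [0.5543, 0.0983, 0.0838]
tool_rot: [-3.139, 0.902, 1.574]
force: [-0.5, 0.5, 0.7]
grip_width: 0.085
```

```bash
python3 - <<'E'
from h import *
s=observe();f=save('wrist','w1.png');T=camT(f,s);print(T.round(3))
print(proj(f,[[.5557,-.0206,z] for z in (0,.01,.02)],s))
E
```

```text
[[ 1.     0.003 -0.001  0.554]
 [ 0.    -0.359 -0.934  0.255]
 [-0.003  0.934 -0.359  0.11 ]
 [ 0.     0.     0.     1.   ]]
[[319.32660237 235.26658326]
 [319.31902153 246.03008044]
 [319.31118308 257.05924312]]
```

View pics/w1.png

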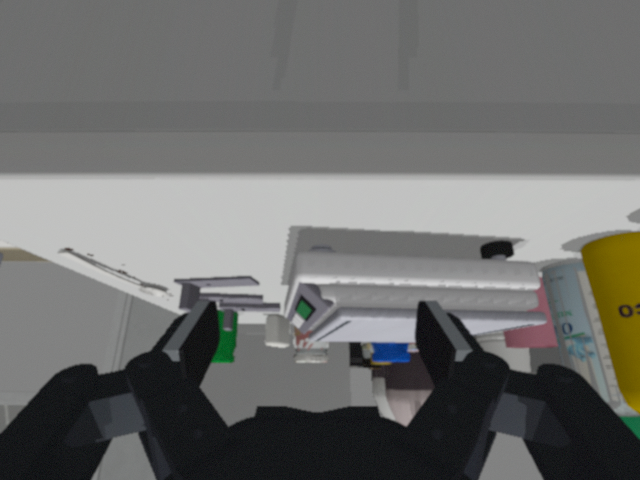

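Call:
{"api": "move_arm", "payload": {"motion": [[[0, -25, -18], [0, 0, 0]], [[0, -50, -36], [0, 0, 0]], [[0, -65, -36], [0, 0, 0]], [[0, -65, -36], [0, 0, 0]]]}}

```text
clock: 4.15
position: [0.5561, 0.0328, 0.0508]
tool_rot: [3.138, 0.899, 1.567]
force: [-0.2, 0.9, 0.2]
grip_width: 0.0848
```

```bash
python3 - <<'E'
from h import *
s=observe();f=save('wrist','w2.png');T=camT(f,s);print(T.round(3),s['force'])
print(proj(f,[[.5557,-.0206,z] for z in (0,.01,.02)],s))
c=f['frame'][190:300,250:410,::-1];c=cv2.resize(c[::-1,::-1],None,fx=5,fy=5,interpolation=cv2.INTER_CUBIC);cv2.imwrite('pics/w2z.png',c)
E
```

```text
[[ 1.    -0.001 -0.001  0.556]
 [-0.001 -0.361 -0.933  0.19 ]
 [ 0.001  0.933 -0.361  0.078]
 [ 0.     0.     0.     1.   ]] [-0.22453321  0.92719763  0.16082382]
[[317.0098664  245.18940812]
 [317.02603886 259.6609734 ]
 [317.04273985 274.6103671 ]]
```

View pics/w2z.png

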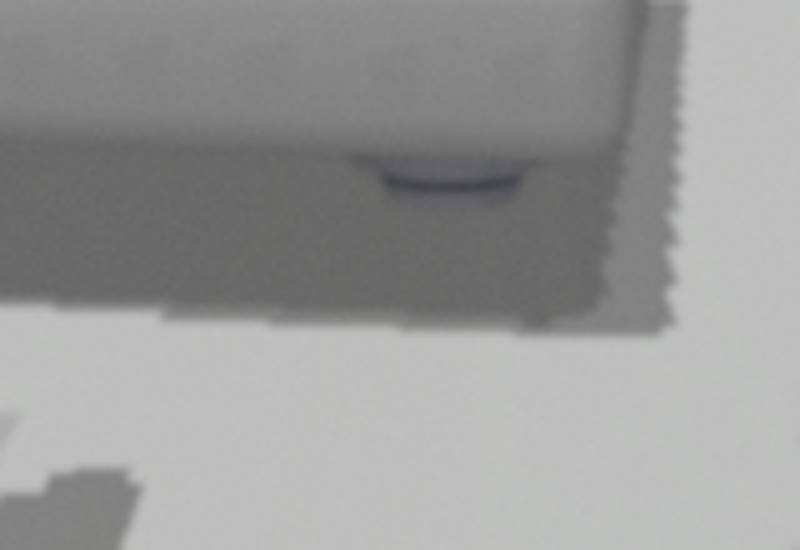

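```bash
python3 - <<'E'
from h import *
s=observe();f=grab_frame('wrist')
for Y in (155,185,207):
  r=300-Y/5-.5
  for y in (-.0116,):
    zs=np.linspace(0,.03,301);P=proj(f,[[.5557,y,z] for z in zs],s);print(Y,r,zs[np.argmin(abs(P[:,1]-r))])
# housing left edge near foot: scale frame y=.105
c,sn=np.cos(-.1326),np.sin(-.1326)
for x in (-.105,-.082,-.06):
  w=[.6258+c*x-sn*.105,-.1157+sn*x+c*.105]
  p=proj(f,[w+[.02]],s)[0];print(w,(410-p[0])*5,(300-p[1])*5)
E
```

```text
155 268.5 0.018
185 262.5 0.014099999999999998
207 258.1 0.011199999999999998
[np.float64(0.5356039782060636), np.float64(0.002260491913808879)] 640.6396771665982 174.30440750134352
[np.float64(0.558402072564531), np.float64(-0.0007803786231295462)] 443.473393680344 166.90482404667563
[np.float64(0.5802089454291519), np.float64(-0.0036890373975923957)] 260.0766194762798 160.06678010682094
```

```bash
python3 - <<'E'
from h import *
f=[grab_frame('wrist')['frame'].astype(float) for _ in range(6)]
m=np.mean(f,0)[225:285,280:350,::-1][::-1,::-1]
m=np.clip((m-80)*3,0,255).astype(np.uint8)
cv2.imwrite('pics/w2e.png',cv2.resize(m,None,fx=10,fy=10,interpolation=cv2.INTER_CUBIC))
g=np.mean(f,0)[:,316:324].mean((1,2));print([(r,int(v)) for r,v in enumerate(g) if 230<r<280])
E
```

```text
[(231, 190), (232, 190), (233, 190), (234, 187), (235, 176), (236, 155), (237, 133), (238, 117), (239, 108), (240, 105), (241, 105), (242, 105), (243, 105), (244, 105), (245, 105), (246, 105), (247, 105), (248, 105), (249, 105), (250, 105), (251, 105), (252, 105), (253, 105), (254, 105), (255, 105), (256, 105), (257, 105), (258, 104), (259, 103), (260, 101), (261, 101), (262, 96), (263, 84), (264, 71), (265, 77), (266, 92), (267, 99), (268, 100), (269, 100), (270, 102), (271, 106), (272, 112), (273, 116), (274, 119), (275, 122), (276, 125), (277, 127), (278, 129), (279, 130)]
```

View pics/w2e.png

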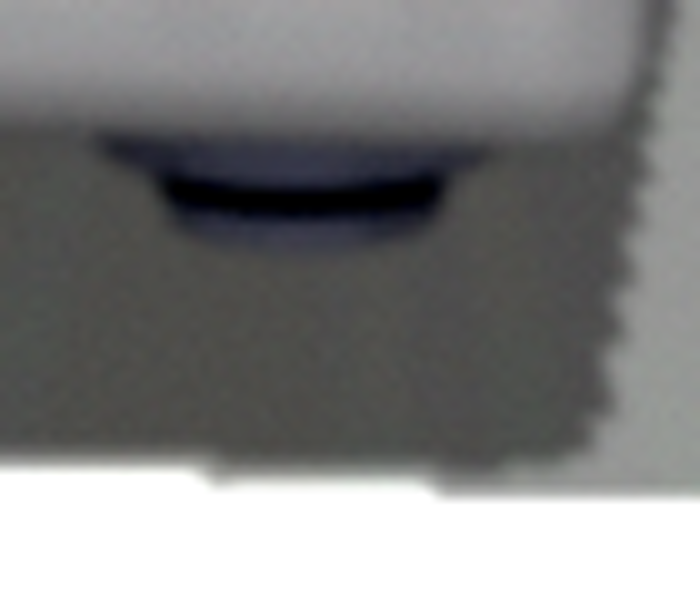

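Call:
{"api": "move_arm", "payload": {"motion": [[[0, 15, 60], [0, 0, 0]], [[0, 15, 120], [0.18, 0, 0]], [[0, 0, 160], [0.36, 0, 0]], [[-20, -50, 170], [0.54, 0, 0]], [[-50, -100, 170], [0.72, 0, 0]], [[-80, -150, 170], [0.9, 0, 0]], [[-110, -210, 170], [0.9, 0, 0]], [[-140, -260, 170], [0.9, 0, 0]], [[-156, -310, 170], [0.9, 0, 0]], [[-156, -360, 170], [0.9, 0, 0]], [[-156, -370, 150], [0.9, 0, 0]], [[-156, -370, 150], [0.9, 0, 0]]]}}

```text
clock: 6.05
position: [0.398, -0.3395, 0.1983]
tool_rot: [-3.14, -0.0, 1.566]
force: [-0.4, 1.1, 0.2]
grip_width: 0.0849
```

```bash
python3 - <<'E'
from h import *
s=observe();f=save('wrist','w3.png');T=camT(f,s);print(T.round(3))
c=np.cos(-.0875);n=np.sin(-.0875)
P=[[.4366+c*x-n*y,-.3442+n*x+c*y,.011] for x,y in [(.052,.018),(.052,-.018),(-.052,.018),(-.052,-.018)]]
print(proj(f,P,s).round(1))
E
```

```text
[[ 1.    -0.004 -0.005  0.398]
 [-0.005 -0.955 -0.298 -0.262]
 [-0.003  0.298 -0.955  0.337]
 [ 0.     0.     0.     1.   ]]
[[412.4 207.1]
 [406.5 242.2]
 [306.  198.3]
 [303.4 233.9]]
```

View pics/w3.png

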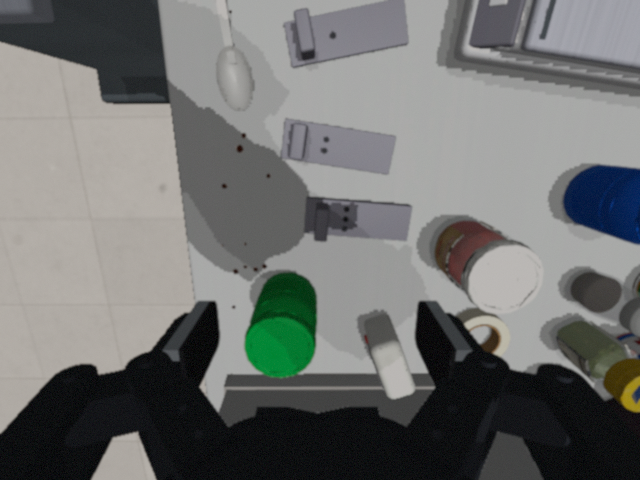

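```bash
python3 - <<'E'
from h import *
for _ in range(2):
  s=observe();print(s['clock'],s['position'],s['tool_rot'],s['qd'].round(3));grab_frame('side')
E
```

```text
6.1 [ 0.39887554 -0.33792668  0.19879414] [-3.14023885e+00 -5.12821271e-04  1.56771961e+00] [-0.04  -0.026 -0.012  0.007  0.003  0.005 -0.017]
6.15 [ 0.39957002 -0.33704325  0.19919371] [-3.14101074e+00 -5.40941913e-04  1.56941882e+00] [-0.025 -0.017 -0.005  0.002  0.     0.    -0.002]
```

Call:
{"api": "move_arm", "payload": {"motion": [[[1, -3, -50], [0, 0, -0.072]], [[1, -3, -100], [0, 0, -0.072]], [[1, -3, -135], [0, 0, -0.072]], [[1, -3, -150], [0, 0, -0.072]], [[1, -3, -158], [0, 0, -0.072]], [[1, -3, -158], [0, 0, -0.072]], [[1, -3, -158], [0, 0, -0.072]]], "jaw": 50}}

```text
clock: 7.08
position: [0.4012, -0.3406, 0.0423]
tool_rot: [3.14, 0.001, 1.498]
force: [0.1, -0.1, 0.3]
grip_width: 0.0501
```

```bash
python3 - <<'E'
from h import *
s=observe();f=save('side','s3.png');print(s['position'],s['force'])
c=f['frame'][180:320,300:460,::-1];cv2.imwrite('pics/s3z.png',cv2.resize(c,None,fx=4.5,fy=4.5,interpolation=cv2.INTER_CUBIC))
E
```

```text
[ 0.40122707 -0.34064611  0.04231826] [ 0.0706566  -0.14401063  0.32523458]
```

View pics/s3z.png

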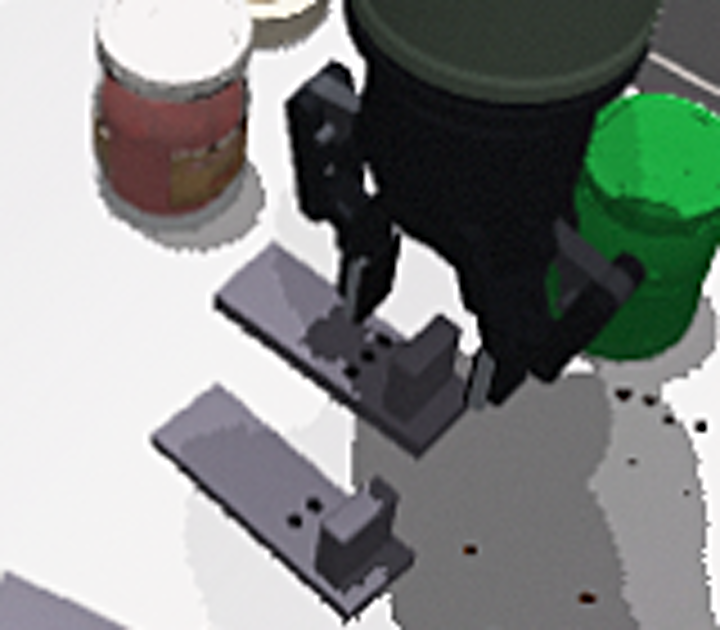

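Call:
{"api": "move_arm", "payload": {"motion": [[[0, 0, 0], [0, 0, 0]], [[0, 0, 0], [0, 0, 0]], [[0, 0, 0], [0, 0, 0]], [[0, 0, 0], [0, 0, 0]], [[0, 0, 0], [0, 0, 0]], [[0, 0, 15], [0, 0, 0]], [[0, 0, 50], [0, 0, 0]], [[0, 0, 90], [0, 0, 0]], [[0, 0, 90], [0, 0, 0]]], "jaw": 0, "grip_force": 40}}

```text
clock: 8.25
position: [0.4018, -0.3412, 0.1345]
tool_rot: [3.137, 0.002, 1.498]
force: [0.5, 0.7, 0.0]
grip_width: 0.0109
```

Call:
{"api": "move_arm", "payload": {"motion": [[[5, 55, 0], [0, 0, 0]], [[10, 115, 0], [0, 0, -0.03]], [[15, 175, 0], [0, 0, -0.06]], [[20, 230, 0], [0, 0, -0.06]], [[25, 285, 0], [0, 0, -0.06]], [[27, 325, 0], [0, 0, -0.06]], [[27, 336, -20], [0, 0, -0.06]], [[27, 336, -50], [0, 0, -0.06]], [[27, 336, -70], [0, 0, -0.06]], [[27, 336, -75], [0, 0, -0.06]], [[27, 336, -75], [0, 0, -0.06]]]}}

```text
clock: 9.62
position: [0.4276, -0.0046, 0.0565]
tool_rot: [-3.141, 0.0, 1.437]
force: [0.7, -0.9, 0.3]
grip_width: 0.0107
```

```bash
python3 - <<'E'
from h import *
s=observe();f=save('side','s4.png');g=save('wrist','w4.png');print(s['position'],s['tool_rot'],s['force'],s['grip_width'])
print(toz(f,[(335,435),(388,345)],0))
E
```

```text
[ 0.42759291 -0.00455798  0.05648375] [-3.14122302e+00  1.32875313e-04  1.43738841e+00] [ 0.65985234 -0.87809352  0.30470355] 0.010675014463507411
[[ 0.308741   -0.05678508  0.        ]
 [ 0.32821848 -0.22010469  0.        ]]
```

View pics/s4.png

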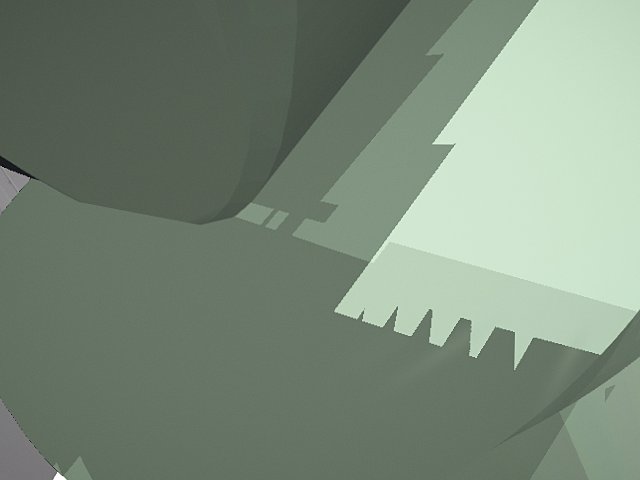

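View pics/w4.png

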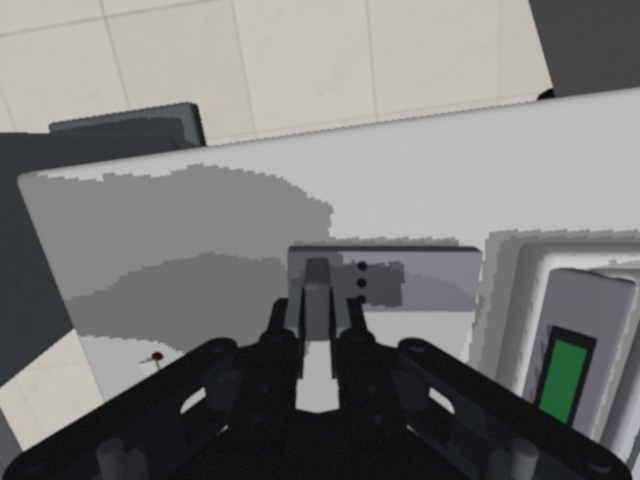

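```bash
python3 - <<'E'
from h import *
s=observe();g=grab_frame('wrist')
P=toz(g,[(482,249),(477,311),(289,248)],.0255,s);print(P.round(4))
m=P[:2].mean(0);v=P[0]-P[1];print(m,np.linalg.norm(v),np.arctan2(-v[0],v[1]),np.arctan2(*(P[0]-P[2])[[1,0]]))
c,n=np.cos(-.1326),np.sin(-.1326)
for x,y in [(-.105,.105),(-.105,0)]:
  print(proj(g,[[.627+c*x-n*y,-.1157+n*x+c*y,z] for z in (.02,.04)],s).round(1))
c=g['frame'][210:480,400:,::-1];cv2.imwrite('pics/w4z.png',cv2.resize(c,None,fx=2.8,fy=2.2,interpolation=cv2.INTER_CUBIC))
E
```

```text
[[ 0.5166  0.0028  0.0255]
 [ 0.5142 -0.0341  0.0255]
 [ 0.4152  0.017   0.0255]]
[ 0.51540838 -0.01563229  0.0255    ] 0.03697017262294062 -0.06389020200425284 -0.13889949577367247
[[514.6 242. ]
 [537.1 254.4]]
[[485.7 398.7]
 [501.8 424. ]]
```

View pics/w4z.png

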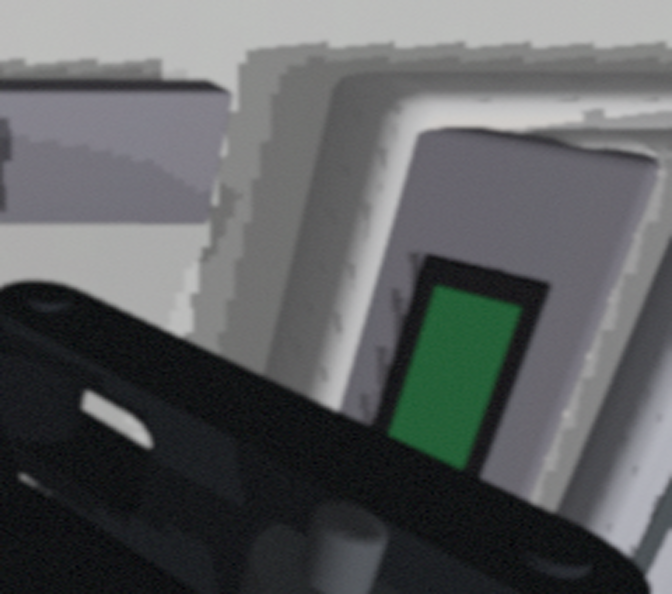

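Call:
{"api": "move_arm", "payload": {"motion": [[[0, 0, -7], [0, 0, 0]], [[0, 0, -12], [0, 0, 0]], [[0, 0, -14], [0, 0, 0]], [[0, 0, -14], [0, 0, 0]], [[0, 0, -14], [0, 0, 0]]]}}

```text
clock: 10.4
position: [0.4277, -0.0044, 0.0423]
tool_rot: [3.142, 0.0, 1.438]
force: [0.5, 0.6, -1.0]
grip_width: 0.0104
```

```bash
python3 - <<'E'
from h import *
s=observe();print(s['position'],s['tool_rot'],s['force'],s['moment'])
E
```

```text
[ 0.42770803 -0.00440537  0.04234424] [3.14155226e+00 5.90716501e-06 1.43767391e+00] [ 0.53327965  0.61420604 -0.98834632] [-0.06231575  0.01643976 -0.03712653]
```

Call:
{"api": "move_arm", "payload": {"motion": [[[8, -1, 0], [0, 0, 0]], [[16, -2, 0], [0, 0, 0]], [[24, -3.2, 0], [0, 0, 0]], [[30, -4, 0], [0, 0, 0]], [[34, -4.5, 0], [0, 0, 0]], [[37, -5, 0], [0, 0, 0]], [[40, -5.3, 0], [0, 0, 0]], [[40, -5.3, 0], [0, 0, 0]]]}}

```text
clock: 11.4
position: [0.4679, -0.0097, 0.0423]
tool_rot: [3.141, 0.0, 1.438]
force: [-0.3, 0.3, -1.3]
grip_width: 0.0102
```

Call:
{"api": "move_arm", "payload": {"motion": [[[4, -0.5, 0], [0, 0, 0]], [[8, -1, 0], [0, 0, 0]], [[12, -1.6, 0], [0, 0, 0]], [[16, -2.1, 0], [0, 0, 0]], [[20, -2.7, 0], [0, 0, 0]], [[20, -2.7, 0], [0, 0, 0]], [[20, -2.7, 0], [0, 0, 0]]]}}

```text
clock: 12.28
position: [0.4877, -0.0124, 0.0423]
tool_rot: [3.141, 0.0, 1.438]
force: [-0.0, 0.3, -2.8]
grip_width: 0.0104
```

```bash
python3 - <<'E'
from h import *
s=observe();print(s['position'],s['tool_rot'],s['force'],s['moment']);save('wrist','w5.png');save('scene','c5.png')
E
```

```text
[ 0.48772963 -0.01239989  0.04231322] [3.14139876e+00 1.40193138e-05 1.43773913e+00] [-0.04815911  0.26758717 -2.78950825] [-0.04401866 -0.10317704  0.05961042]
```

View pics/w5.png

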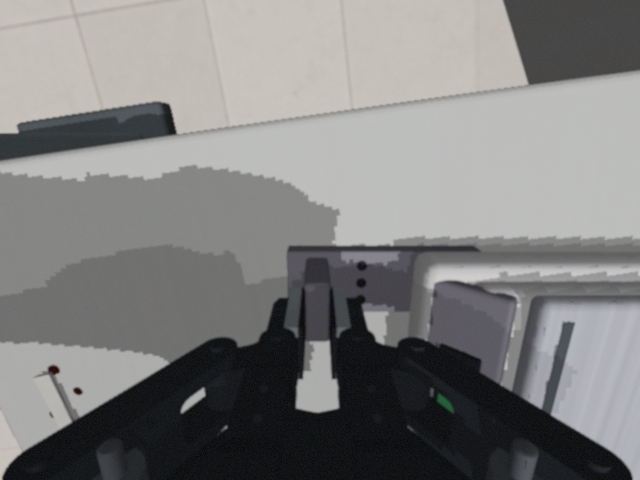

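View pics/c5.png

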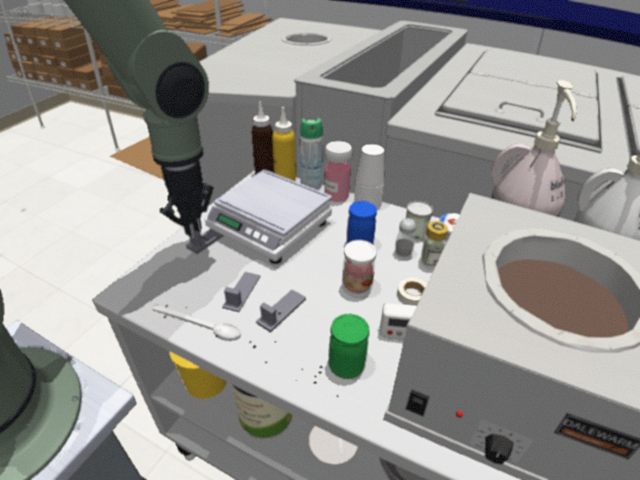

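Call:
{"api": "move_arm", "payload": {"motion": [[[0, -1.5, 0], [0, 0, 0]], [[0, -1.5, 0], [0, 0, 0]]]}}

```text
clock: 12.62
position: [0.4875, -0.014, 0.0423]
tool_rot: [-3.141, 0.0, 1.438]
force: [-1.1, 1.2, -2.1]
grip_width: 0.0108
```

Call:
{"api": "move_arm", "payload": {"motion": [[[0, 0, 0], [0, 0, 0]], [[0, 0, 0], [0, 0, 0]], [[0, 0, 0], [0, 0, 0]], [[0, 0, 15], [0, 0, 0]], [[0, 0, 50], [0, 0, 0]], [[0, 0, 100], [0, 0, 0]], [[0, 0, 150], [0, 0, 0]], [[0, 0, 150], [0, 0, 0]]], "jaw": 35}}

```text
clock: 13.62
position: [0.4891, -0.0138, 0.1962]
tool_rot: [3.136, -0.002, 1.438]
force: [-0.1, 0.1, -0.3]
grip_width: 0.0348
```

```bash
python3 - <<'E'
from h import *
s=observe();g=save('wrist','w6.png');print(s['position'],s['force'],s['grip_width'])
E
```

```text
[ 0.48912247 -0.01384745  0.19618168] [-0.05886675  0.09072807 -0.33785486] 0.034779232359820125
```

View pics/w6.png

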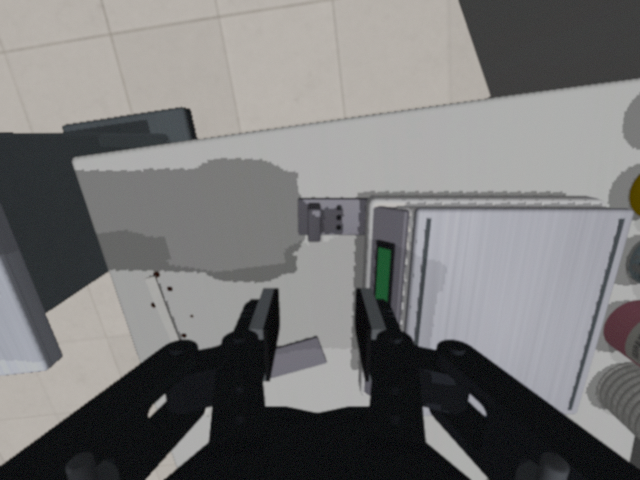

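```bash
python3 - <<'E'
from h import *
s=observe();g=grab_frame('wrist')
P=toz(g,[(299,198),(302,235)],.011,s);Q=toz(g,[(416,210),(631,207)],.074,s);print(P.round(4),Q.round(4))
m=P.mean(0);d=np.array([np.cos(-.1326),np.sin(-.1326)]);pad=m[:2]+.086*d
v=(Q[1]-Q[0])[:2];print(np.linalg.norm(v),np.arctan2(v[1],v[0]))
fl=Q[0,:2];l=np.array([-d[1],d[0]]);foot=fl+d*(-.010)+l*(-.017);print('pad',pad,'foot',foot)
c=g['frame'][170:260,280:480,::-1];cv2.imwrite('pics/w6z.png',cv2.resize(c,None,fx=4,fy=4,interpolation=cv2.INTER_CUBIC))
E
```

```text
[[ 0.4734  0.0074  0.011 ]
 [ 0.4709 -0.0295  0.011 ]] [[ 0.5669 -0.0032  0.074 ]
 [ 0.7354 -0.0231  0.074 ]]
0.16963150438106145 -0.11772274549103692
pad [ 0.55739657 -0.02242081] foot [ 0.5547867  -0.01872281]
```

View pics/w6z.png

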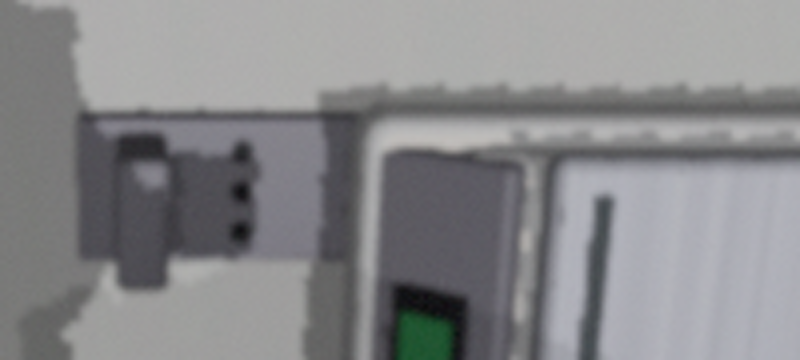

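```bash
python3 - <<'E'
from h import *
R0={}
for n in ['scene','side']:
    f=save(n,n+'7.png'); im=f['frame'].astype(int)
    b=(310,150,355,230) if n=='side' else (335,235,385,300)
    x0,y0,x1,y1=b;c=im[y0:y1,x0:x1]
    lid=(c.min(2)>150)|False
    cv2.imwrite('pics/j_%s.png'%n,cv2.resize(c[:,:,::-1].astype(np.uint8),None,fx=7,fy=7))
E
```

```text
(no output)
```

View pics/j_scene.png

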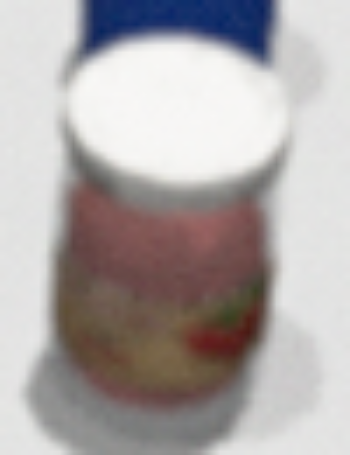

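View pics/j_side.png

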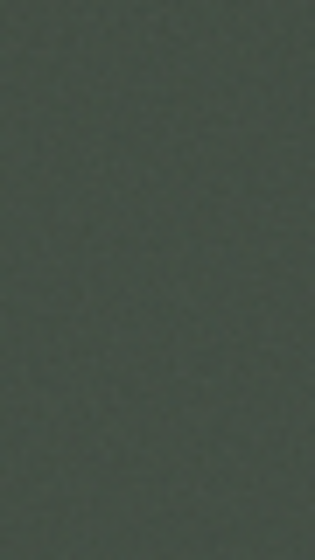

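```bash
python3 - <<'E'
from h import *
print(toz(grab_frame('scene'),[(360.7,250.4)],.095),toz(grab_frame('side'),[(338.9,187.1)],.095))
print(toz(grab_frame('wrist'),[(505,279)],.095,dict(position=[.398,-.3395,.1983],tool_rot=[-3.14,0,1.566])),observe()['position'])
E
```

```text
[[ 0.54571421 -0.37393839  0.095     ]] [[ 0.54037695 -0.36747238  0.095     ]]
[[ 0.54271331 -0.37027491  0.095     ]] [ 0.48726942 -0.01401432  0.19162808]
```

Call:
{"api": "move_arm", "payload": {"motion": [[[9, -59, 10], [0, 0, 0]], [[18, -118, 10], [0, 0, 0]], [[27, -177, 10], [0, 0, 0]], [[36, -236, 10], [0, 0, 0]], [[46, -295, 10], [0, 0, 0]], [[56, -345, 10], [0, 0, 0]], [[56, -356, 10], [0, 0, 0]], [[56, -356, 10], [0, 0, 0]], [[56, -356, 10], [0, 0, 0]]], "jaw": 85}}

```text
clock: 15.1
position: [0.5439, -0.3683, 0.2021]
tool_rot: [-3.141, -0.001, 1.439]
force: [0.1, -0.3, -0.5]
grip_width: 0.0852
```

```bash
python3 - <<'E'
from h import *
s=observe();g=save('wrist','w8.png');print(s['position'],s['tool_rot'],s['grip_width'])
t=np.linspace(0,2*np.pi,40)
im=g['frame'][:,:,::-1].copy()
p=proj(g,np.c_[.543+.031*np.cos(t),-.370+.031*np.sin(t),0*t+.095],s).astype(int);cv2.polylines(im,[p.reshape(-1,1,2)],True,(0,255,0),1)
cv2.imwrite('pics/w8.png',im)
E
```

```text
[ 0.54394196 -0.36830322  0.20205222] [-3.14119168e+00 -9.49536195e-04  1.43909522e+00] 0.0852461414547162
```

View pics/w8.png

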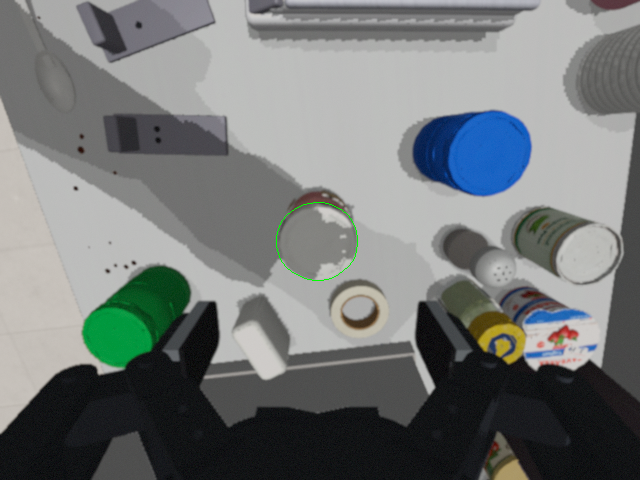

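Call:
{"api": "move_arm", "payload": {"motion": [[[0, 0, -40], [0, 0, 0]], [[0, 0, -80], [0, 0, 0]], [[0, 0, -115], [0, 0, 0]], [[0, 0, -135], [0, 0, 0]], [[0, 0, -142], [0, 0, 0]], [[0, 0, -142], [0, 0, 0]], [[0, 0, -142], [0, 0, 0]]]}}

```text
clock: 16.02
position: [0.5442, -0.3702, 0.0615]
tool_rot: [3.14, 0.001, 1.438]
force: [-0.8, -0.2, 0.3]
grip_width: 0.0849
```

Call:
{"api": "move_arm", "payload": {"motion": [[[0, 0, 0], [0, 0, 0]], [[0, 0, 0], [0, 0, 0]], [[0, 0, 0], [0, 0, 0]], [[0, 0, 0], [0, 0, 0]], [[0, 0, 0], [0, 0, 0]], [[0, 0, 0], [0, 0, 0]]], "jaw": 45, "grip_force": 40}}

```text
clock: 16.77
position: [0.544, -0.3701, 0.0611]
tool_rot: [3.141, 0.0, 1.438]
force: [-0.6, 1.3, 8.2]
grip_width: 0.0596
```

Call:
{"api": "move_arm", "payload": {"motion": [[[0, 0, 10], [0, 0, 0]], [[0, 0, 40], [0, 0, 0]], [[0, 0, 85], [0, 0, 0]], [[0, 0, 130], [0, 0, 0]], [[5, 35, 140], [0, 0, 0]], [[12, 80, 140], [0, 0, 0]], [[20, 130, 140], [0, 0, 0]], [[30, 180, 140], [0, 0, 0]], [[38, 230, 140], [0, 0, 0]], [[46, 275, 140], [0, 0, 0]], [[50, 305, 140], [0, 0, 0]], [[50, 314, 140], [0, 0, 0]]]}}

```text
clock: 18.27
position: [0.5938, -0.0535, 0.2006]
tool_rot: [-3.141, -0.001, 1.44]
force: [0.4, -0.3, -3.2]
grip_width: 0.0591
```

Call:
{"api": "move_arm", "payload": {"motion": [[[0, 0, -20], [0, 0, 0]], [[0, 0, -40], [0, 0, 0]], [[0, 0, -50], [0, 0, 0]], [[0, 0, -50], [0, 0, 0]], [[0, 0, -50], [0, 0, 0]]]}}

```text
clock: 18.9
position: [0.594, -0.0562, 0.151]
tool_rot: [3.141, -0.0, 1.437]
force: [-0.2, -0.7, -2.9]
grip_width: 0.0594
```

```bash
python3 - <<'E'
from h import *
s=observe();g=save('scene','c9.png');save('wrist','w9.png');print(s['position'],s['tool_rot'],s['force'],s['grip_width'])
E
```

```text
[ 0.59399787 -0.05620481  0.15104109] [ 3.14073314e+00 -1.32409466e-05  1.43742444e+00] [-0.17216132 -0.74591723 -2.94520838] 0.05940852576920605
```

View pics/c9.png

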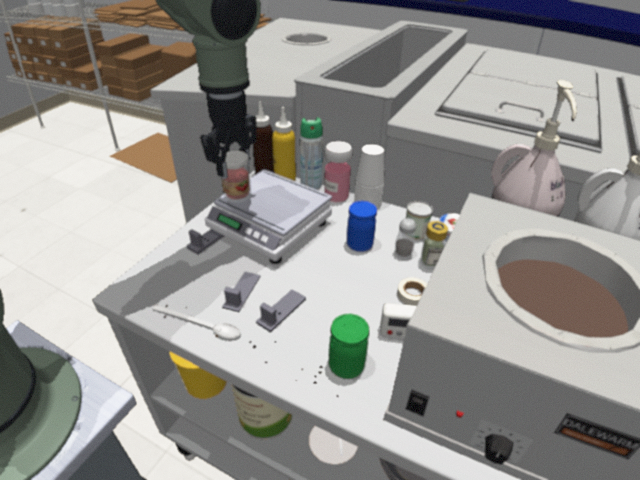

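View pics/w9.png

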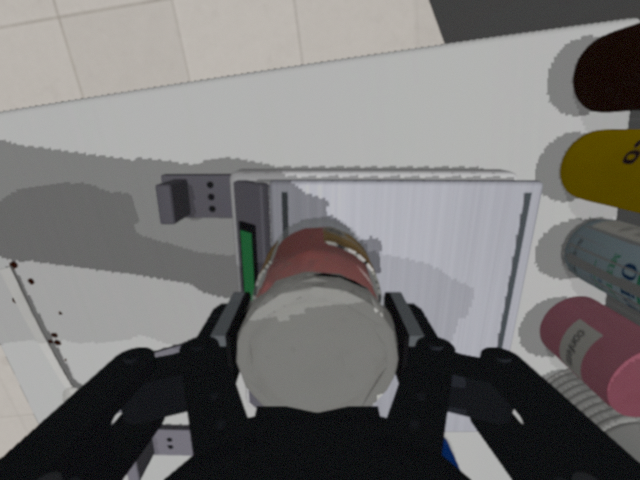

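Call:
{"api": "move_arm", "payload": {"motion": [[[0, 0, -6], [0, 0, 0]], [[0, 0, -11], [0, 0, 0]], [[0, 0, -14], [0, 0, 0]], [[0, 0, -15], [0, 0, 0]], [[0, 0, -16], [0, 0, 0]], [[0, 0, -16], [0, 0, 0]], [[0, 0, -16], [0, 0, 0]]]}}

```text
clock: 19.88
position: [0.5937, -0.0553, 0.135]
tool_rot: [-3.142, -0.001, 1.438]
force: [-4.6, 4.2, 9.5]
grip_width: 0.0596
```

Call:
{"api": "move_arm", "payload": {"motion": [[[0, 0, 0], [0, 0, 0]], [[0, 0, 0], [0, 0, 0]], [[0, 0, 0], [0, 0, 0]], [[0, 0, 0], [0, 0, 0]], [[0, 0, 20], [0, 0, 0]], [[0, 0, 60], [0, 0, 0]], [[0, 0, 110], [0, 0, 0]], [[0, 20, 160], [0, 0, 0]], [[-40, 60, 180], [0, 0, 0]], [[-80, 110, 180], [0, 0, 0]], [[-100, 160, 180], [0, 0, 0]], [[-100, 160, 180], [0, 0, 0]]], "jaw": 85}}

```text
clock: 21.38
position: [0.4923, 0.108, 0.3144]
tool_rot: [-3.141, -0.002, 1.444]
force: [0.7, -0.5, -0.6]
grip_width: 0.0847
```

```bash
python3 - <<'E'
from h import *
s=observe();g=save('scene','c10.png');save('wrist','w10.png');save('side','s10.png');print(s['position'],s['force'],s['grip_width'],s['clock'])
E
```

```text
[0.49225549 0.10804963 0.31442761] [ 0.68515614 -0.51041012 -0.58088948] 0.08471053875027929 21.375
```

View pics/c10.png

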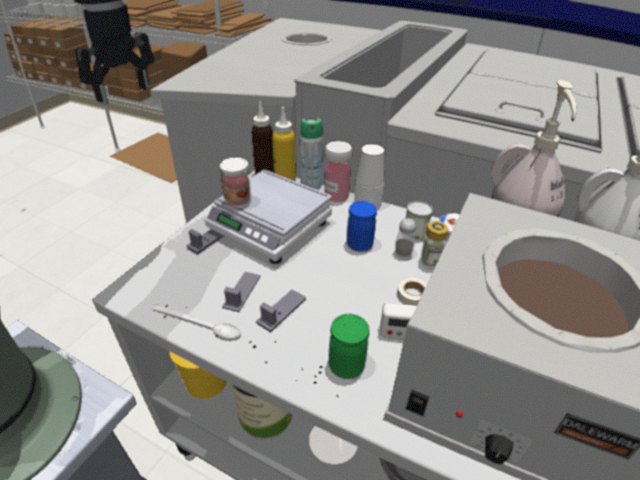

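View pics/s10.png

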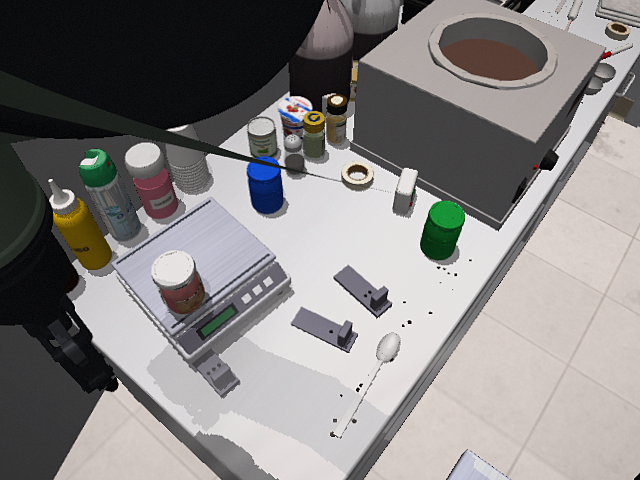

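View pics/w10.png

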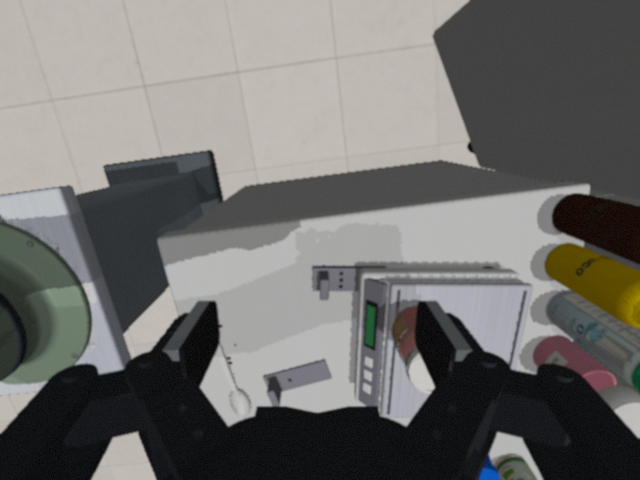

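```bash
python3 - <<'E'
from h import *
a=cv2.imread('pics/side0.png')[195:400,105:300];b=cv2.imread('pics/s10.png')[195:400,105:300]
cv2.imwrite('pics/cmp.png',cv2.resize(np.hstack([a,b]),None,fx=2,fy=2.6,interpolation=cv2.INTER_CUBIC))
f=grab_frame('side');print(toz(f,[(174,264)],.169),toz(grab_frame('scene'),[(235,166)],.169))
E
```

```text
[[ 0.59590623 -0.06181058  0.169     ]] [[ 0.58892906 -0.06579202  0.169     ]]
```

View pics/cmp.png

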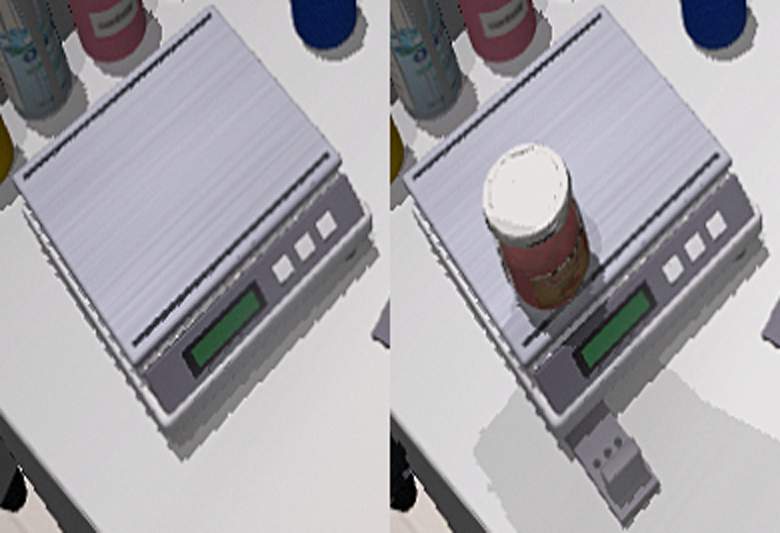

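Call:
{"api": "move_arm", "payload": {"motion": [[[30, 40, -10], [-0.15, 0, 0]], [[62, 60, -20], [-0.33, 0, 0]], [[62, 60, -40], [-0.5, 0, 0]], [[62, 50, -80], [-0.68, 0, 0]], [[62, 40, -130], [-0.85, 0, 0]], [[62, 20, -180], [-0.9, 0, 0]], [[62, 0, -225], [-0.9, 0, 0]], [[62, -20, -250], [-0.9, 0, 0]], [[62, -44, -262], [-0.9, 0, 0]], [[62, -44, -262], [-0.9, 0, 0]], [[62, -44, -262], [-0.9, 0, 0]]]}}

```text
clock: 23.0
position: [0.5561, 0.06, 0.0523]
tool_rot: [2.976, 0.889, 1.358]
force: [0.7, 0.4, -0.4]
grip_width: 0.085
```

```bash
python3 - <<'E'
from h import *
s=observe();g=save('wrist','w11.png');print(s['position'],s['tool_rot'],s['force'])
cv2.imwrite('pics/w11.png',g['frame'][::-1,::-1,::-1])
c=g['frame'][190:330,220:420,::-1][::-1,::-1];cv2.imwrite('pics/w11z.png',cv2.resize(c,None,fx=4,fy=4,interpolation=cv2.INTER_CUBIC))
E
```

```text
[0.55607516 0.06000764 0.05228084] [2.97575334 0.88868954 1.35789748] [ 0.72443506  0.38247447 -0.40563784]
```

View pics/w11.png

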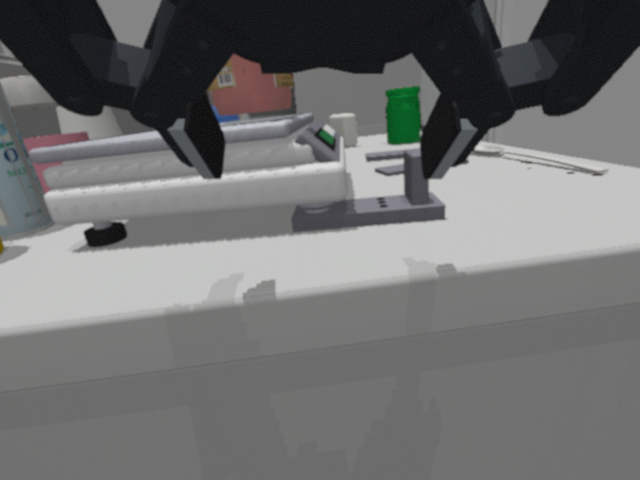

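View pics/w11z.png

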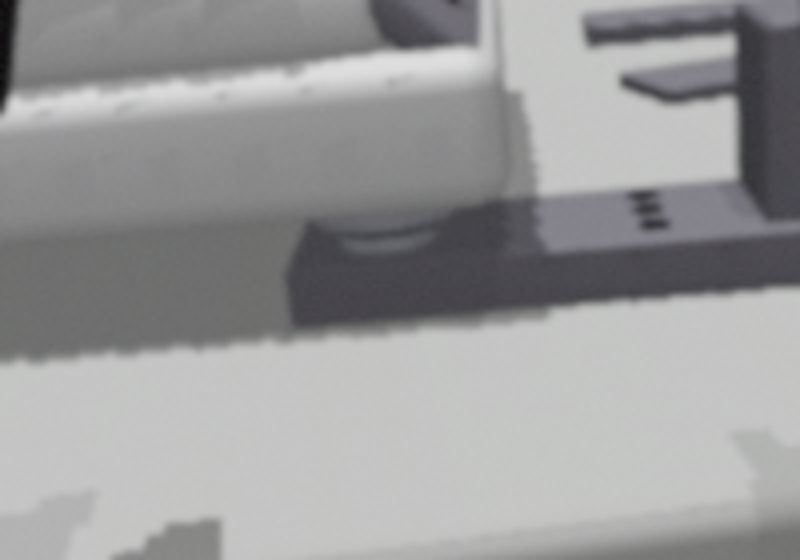

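Call:
{"api": "move_arm", "payload": {"motion": [[[0, 40, 40], [0, 0, 0]], [[0, 80, 90], [0.1, 0, 0]], [[0, 120, 140], [0.2, 0, 0]], [[0, 150, 180], [0.3, 0, 0]], [[0, 180, 200], [0.4, 0, 0]], [[0, 180, 200], [0.4, 0, 0]], [[0, 180, 200], [0.4, 0, 0]]]}}

```text
clock: 23.92
position: [0.5554, 0.2399, 0.252]
tool_rot: [3.07, 0.496, 1.42]
force: [0.6, 0.0, -0.6]
grip_width: 0.0852
```

```bash
python3 - <<'E'
from h import *
s=observe();f=save('scene','c12.png');print(s['position'],s['force'],s['clock'])
c=f['frame'][140:260,180:350,::-1];cv2.imwrite('pics/c12z.png',cv2.resize(c,None,fx=4.5,fy=4.5,interpolation=cv2.INTER_CUBIC))
E
```

```text
[0.55536616 0.23986272 0.25197543] [ 0.57704158  0.04655043 -0.55749711] 23.925
```

View pics/c12z.png

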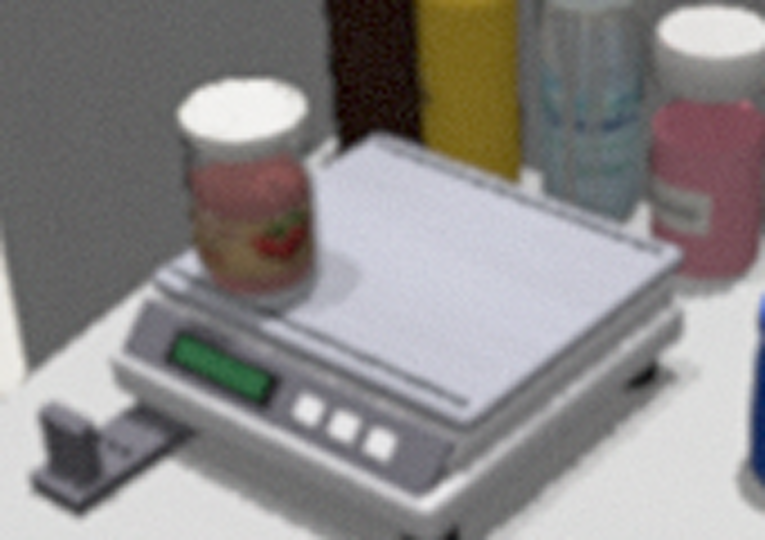

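The zoomed scene view shows the jar (centred near crop pixel (250,190)) standing upright on the front-left corner. The thick spacer lies flat, running in under that foot.

```bash
python3 -c "
from workcell import job_done;print(job_done())"
```

```text
the job is handed in; nothing more can be done
None
```

The thick (11 mm) spacer is under the bare foot, the cherry jar stands upright on the platform's front-left corner, and the job is handed in. The robot's clock read 23.9 s at the last check.

**Choosing the spacer:** a low wrist view put the stub end about 12.5 to 14 mm above the table, so I tried the thickest first. It slid in with under 3 N on the wrist and no blocking.

**Last checks:**
- **Spacer:** it lies flat, its pad within about 5 mm of the foot's axis. A second low view shows the stub above or on the plate.
- **Dip:** side pictures before and after show almost no dip. I judged this by eye, with no angle reading.
- **Jar:** it was let go at about (0.594, -0.055), and the target was (0.594, -0.056). A rough reading from the lid in the two fixed cameras came out 6 to 10 mm to the right of the target. I put that down to picking the lid's centre loosely, since the jar looks upright and in place.
- **Other things on the table:** I saw nothing knocked over or shifted in the pictures. I did not measure their positions again.
- **Robot:** the gripper is open and the arm is clear of everything.

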